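# Open the grinding hood to its working mark

## Task

Get the dust hood ready for grinding: first press the small flat start button on the grey switch box right down and let it go, so the extractor is running, and then push the hood's sliding window steadily up from beneath its lip until the top of the lip is level with the tip of the pointer on the side post, and leave it there. Just push with the fingertips or the outside of the fingers: pinch and pick up nothing and keep your fingers off the window glass. Do not press the mushroom-headed stop button, and leave the pointer and all the things lying about the bench where they are.

Things in the scene. Friction and masses are not known exactly. Their poses are not given: they have to be found in the camera images.
- hood: The dust hood, fixed: 360 mm wide (y), 360 deep, 380 high, with a grey post 30 mm wide on each side of the window, steel base pan 30 mm high, clear sides. Origin on the bench at the middle of the foot of its front; x points into the hood (yaw 0: away from the robot), y to the left as seen from the robot, z up. Its front leans back 30 degrees from vertical.
- window (a joint): Travel of the sliding window up the slope, m: 0 shut, 0.175 fully up; it moves along (0.5, 0, 0.866) in the hood's frame. Counterweights in the posts balance its weight to within 2 N at every height: it stays where it is left and takes 1 to 5 N of push along the slope. It starts up to 30 mm open.
- lip_edge (a point): Lowest point of the lip's front edge at mid width, 9 mm below the lip's top, 94 to 120 mm above the bench at the start. Axes as the hood's. Under the lip there is free space down to the base pan and back to the sloping steel sill below the window; above it the frame and glass lean back from the lip at 30 degrees.
- lip_end (a point): Point on the lip's top (upper face of the rubber trim) at the lip's end next to the pointer (hood's y -132 mm), 13 mm in from the front edge. Its height is what is compared with the pointer's tip. Axes as the hood's.
- pointer_tip (a point): Tip of the black cone, 28 mm long, on the pointer: a black saddle clipped on the post at the hood's -y side (right-hand post as seen from the robot). The cone points along the hood's +y at the end of the lip and clears it by 8 mm as the lip goes by. The window is at its mark when the lip's top is at the height of this tip. Axes as the hood's.
- lip (a point): The lip: a level aluminium shelf along the foot of the window, 264 mm long (y), standing out about 33 mm towards the robot, 9 mm thick with its rubber trim, outer edge rounded (radius 3.5 mm). This point is on the lip's top where it meets the frame, mid width; lip_edge is 35 mm nearer the robot (hood's -x) and 9 mm lower.
- switchbox: The extractor's grey switch box, fixed on the bench, 100 x 150 x 54 mm; origin at the middle of its underside, z up. Two buttons on its top, 72 mm apart along its y: the start button at y +36 mm, the stop button at y -36 mm.
- start (a joint): Travel of the start button, m: 0 out, 0.006 right down (about 5 N); it springs back. It must go down at least 4.5 mm.
- start_top (a point): Middle of the top of the start button, a small flat black disc 28 mm across in a low steel housing; it is pressed straight down.
- stop (a joint): Travel of the stop button, m: 0 out, 0.006 down. Not to be pressed.
- stop_top (a point): Top of the stop button, a wide black mushroom head 42 mm across that stands 37 mm above the box.
- tray: White plastic tray of finished stones, 90 x 150 x 26 mm, loose on the bench; origin under its centre.
- rough: Lump of rough blue-green stone, about 50 x 36 x 29 mm, loose; origin under its centre.
- tweezers: Steel tweezers, 130 mm long along x, 6 mm high, loose; origin under the middle.
- jar: White plastic jar with a black cap, 74 mm across, 98 mm high, loose; origin under its centre.
- tape: Roll of paper tape lying flat, 90 mm across, 24 mm high, loose; origin under its centre.
- gauge: Brass thickness gauge, 100 x 40 x 11 mm, loose; origin under its centre.
- dop: Dop stick: a 12 mm wooden rod with a small stone on its end, 121 mm long along x, lying, loose; origin on the bench under the rod's middle.

How it is judged (in metres and radians):
On the way, in this order (a step that is already met when the one before it is completed fails the run):
1. the start button is pressed right down (value of joint start above 0.0045 m), for 0.04 s.
2. the window stands with the top of its lip level with the pointer's tip (z of lip_end in the frame of pointer_tip between -0.008 and 0.008 m), for 0.3 s.
At the end, for the whole second after the job is handed in: The top of the lip is within 8 mm of the height of the pointer's tip, the window at rest, the start button out again, and the pointer where it was (within 4 mm) (all of step 2 and velocity of joint window between -0.005 and 0.005 m/s and value of joint start below 0.002 m and distance of pointer_tip from where it was at the start of the episode below 0.004 m); the robot touches nothing.
It fails at once if the stop button is pressed (more than 2.5 mm) or the pointer shifted (more than 4 mm) (value of joint stop above 0.0025 m or distance of pointer_tip from where it was at the start of the episode above 0.004 m).
It fails at once if the window is flung up (faster than 0.35 m/s) (velocity of joint window above 0.35 m/s).
It fails at once if the lip is pinched (fingers press on its top and its underside at once) or pushed with more than 30 N (contact force between the fingers and window_c5 above 30 N or contact force between the fingers and window_c6 above 30 N or ((contact force between the fingers and window_c5 above 2 N or contact force between the fingers and window_c6 above 2 N) and contact force between the fingers and window_c7 above 2 N)).
It fails at once if the fingers press on the glass (more than 3 N) (contact force between the fingers and window_c4 above 3 N).
It fails at once if a thing lying on the bench is moved or lifted (more than 15 mm) (distance of any of tray, rough, tweezers, jar, tape, gauge, dop from where it was at the start of the episode above 0.015 m).
It also fails if it takes over 54 s, if anything falls off the work surface, if the arm or the gripper's body presses on something with over 40 N, if the wrist force passes 120 N, or if a joint passes its speed limit or range.

## Robot

A 6-joint arm with a two-finger parallel gripper is mounted at the origin on the work surface. World frame = base frame: x ahead of the robot, y to its left, z up, the work surface at z = 0. Lengths are in m, angles in degrees, forces in N, time in s.
With the tool pointing down it reaches from about 0.325 to 0.85 m from the base axis. Payload 15.5 kg.
Tool frame: the origin (TCP) lies between the finger pads; the fingertips stand arm.tip_extent ahead of it and the grasp point (between the pads) lies 5 mm behind it (arm.tip_extent is the distance from the TCP to the fingertips, in m); z points along the fingers, y is the line along which they close (so a half turn about z gives the same grasp; the last joint's range is limited). The gripper opens to 91 mm and grips with 3 to 60 N. Pads are 32 mm wide; open, the fingers measure 118 mm over their backs; the gripper's body (76 mm by 178 mm) begins 60 mm behind the grasp point.
Start: joints at [-73.654, 28.281, 77.091, -0, 74.628, -5.472], TCP at [0.232, -0.58, 0.228] pointing down, gripper open.
Joint ranges: [-166.48, 166.48], [-47.26, 123.95], [12.59, 153.08], [-70.14, 250.14], [6.76, 159.57], [-176.63, 176.63]. Speed limits (degrees/s): [108.29, 108.29, 147.25, 172.46, 172.46, 172.46].

## Interface

Orientations are given as a 3x3 rotation matrix whose columns are the frame's x, y, z axes.
In Python, from rig import arm, hand, kin, telemetry, optics gives the robot as it stands. Calls block until the motion is done:
- arm.move_to(position, orientation): joint-space move of the TCP to a pose.
- arm.move_l(position, orientation=None, feed=0.15): straight line of the TCP; orientation=None keeps the orientation; feed is the mean speed in m/s.
- arm.move_joints(angles): joint-space move.
- hand.grip(opening): finger opening in m; the grip force is fixed at half the most; returns when the fingers have stopped.
- arm.sleep(seconds).
- kin.solve_ik(position, orientation): joint angles nearest the present ones, or None.
- telemetry.observe(): the state.
- optics.snapshot(name): name is "side" or "top"; returns the picture (384x512x3 uint8, red, green, blue); there is no depth.
- optics.get_calibration(name): a dict with "intrinsics" (3x3 intrinsics, pixels), "cam_to_world" (4x4, takes a point from camera to world coordinates). Camera axes: x right, y down, z forward; pixel columns grow to the right and rows downward; lengths in m; the calibration is good to about 2 mm. A picture is of the moment at which its call begins. get_calibration takes no time and is no camera call.
A pose or a line that the arm cannot do raises arm.Unreachable and nothing moves.
- arm.sign_off(): hands the job in; it is judged then, once.
Trained networks look in the newest picture that a camera, given by its name, has taken for a name from the list of things; names that differ only in an ending like _2 or _b are one class to them, and where a whole thing is asked for, a point or a joint stands for the part that bears it (a point fixed in the world has none). Each returns a list of dicts, best first, with "conf" (0 to 1); they miss things now and then, are a little off and sometimes report something else, mostly with a low value. They report only what shows in the picture. A call takes as long as a camera call.
- optics.spot_in(target, camera): "extent" ([left, top, right, bottom] in pixels, round what is visible of it).
- optics.masks_of(target, camera): "mask" (384x512 bool, what is visible of it) and "extent" ([left, top, right, bottom] in pixels, round what is visible of it).
The state is a dict: "t": time; "joint_positions": joint angles; "dq": joint speeds; "tau": joint torques, N m; "ee_pos": TCP position; "tool_rot": TCP orientation; "force": force on the tool from outside, world axes, zero at the start; "torque": the same for the moment, N m; "width": finger opening in m; "grasp_force": force on a finger pad.
Only numpy, scipy, OpenCV 4.12 (cv2) and the standard library are available. Lean on these libraries where they do the work, as an engineer would, in place of code of your own. Each camera call takes 0.05 s, during which the arm holds its last target. There are 200 camera calls.

## Working session

There is one attempt and no reset: what is moved stays moved. The work goes in short steps, each a Python script; the robot and the scene stay as the last script left them, time stands still between calls to the robot, and variables do not carry over. Pictures are saved under pics/ and viewed, at most 10 in all, crops included, and the job is handed in when it is done.

```bash
mkdir -p pics; ls
python3 - <<'E'
from rig import arm, hand, kin, telemetry, optics
import cv2, numpy as np
for c in ("side","top"):
    im=optics.snapshot(c); cv2.imwrite(f"pics/{c}0.png",cv2.resize(im[:,:,::-1],(800,600),interpolation=cv2.INTER_CUBIC))
    cal=optics.get_calibration(c); print(c,np.round(cal["intrinsics"],1).tolist(),np.round(cal["cam_to_world"],3).tolist())
    for n in ("hood","window","lip","lip_edge","pointer_tip","switchbox","start_top","stop_top","jar","tray","tape"):
        r=optics.spot_in(n,c); print(n,[(np.round(d["extent"]).tolist(),round(d["conf"],2)) for d in r[:2]])
s=telemetry.observe(); print(s["t"],s["ee_pos"],s["width"],arm.tip_extent)
E
```

```text
pics
rig.py
side [[414.1, 0.0, 254.6], [0.0, 414.1, 192.9], [0.0, 0.0, 1.0]] [[-0.992, -0.086, 0.094, 0.416], [-0.127, 0.612, -0.781, 0.778], [0.01, -0.786, -0.618, 0.701], [0.0, 0.0, 0.0, 1.0]]
hood []
window [([130.0, 124.0, 213.0, 258.0], 0.83), ([280.0, 281.0, 304.0, 299.0], 0.58)]
lip [([132.0, 123.0, 211.0, 258.0], 0.69)]
lip_edge [([132.0, 123.0, 208.0, 259.0], 0.81), ([275.0, 318.0, 290.0, 337.0], 0.74)]
pointer_tip [([170.0, 126.0, 183.0, 140.0], 0.65)]
switchbox [([247.0, 280.0, 322.0, 372.0], 0.67)]
start_top [([273.0, 317.0, 290.0, 336.0], 0.7), ([276.0, 170.0, 320.0, 183.0], 0.52)]
stop_top [([284.0, 282.0, 304.0, 302.0], 0.53)]
jar [([280.0, 118.0, 305.0, 161.0], 0.82)]
tray [([264.0, 187.0, 308.0, 237.0], 0.68)]
tape [([164.0, 338.0, 216.0, 383.0], 0.67)]
top [[381.0, 0.0, 260.5], [0.0, 381.0, 189.7], [0.0, 0.0, 1.0]] [[0.008, -0.996, 0.092, 0.449], [-1.0, -0.009, -0.002, 0.007], [0.003, -0.092, -0.996, 1.035], [0.0, 0.0, 0.0, 1.0]]
hood [([109.0, 0.0, 309.0, 186.0], 0.96), ([365.0, 218.0, 405.0, 248.0], 0.35)]
window [([154.0, 89.0, 290.0, 170.0], 0.91), ([144.0, 236.0, 161.0, 253.0], 0.58)]
lip [([155.0, 89.0, 286.0, 167.0], 0.7)]
lip_edge [([157.0, 90.0, 287.0, 169.0], 0.88)]
pointer_tip [([287.0, 99.0, 306.0, 117.0], 0.63)]
switchbox [([110.0, 215.0, 176.0, 265.0], 0.64)]
start_top [([119.0, 233.0, 131.0, 244.0], 0.56)]
stop_top [([145.0, 236.0, 163.0, 250.0], 0.76), ([191.0, 233.0, 212.0, 251.0], 0.36)]
jar [([367.0, 221.0, 406.0, 249.0], 0.76)]
tray [([110.0, 216.0, 176.0, 265.0], 0.21)]
tape [([93.0, 164.0, 130.0, 194.0], 0.66)]
1.2 [ 0.23227779 -0.58022528  0.2279121 ] 0.09148760676454562 0.014
```

View pics/side0.png

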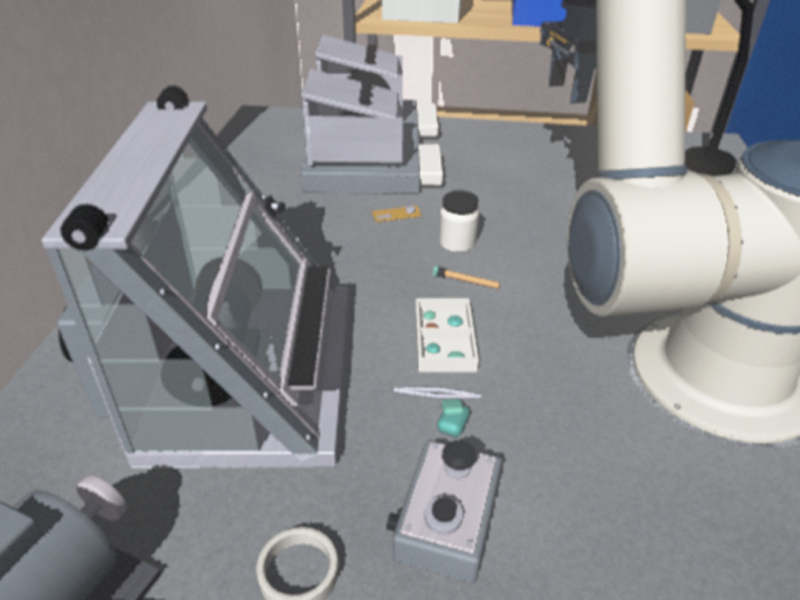

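View pics/top0.png

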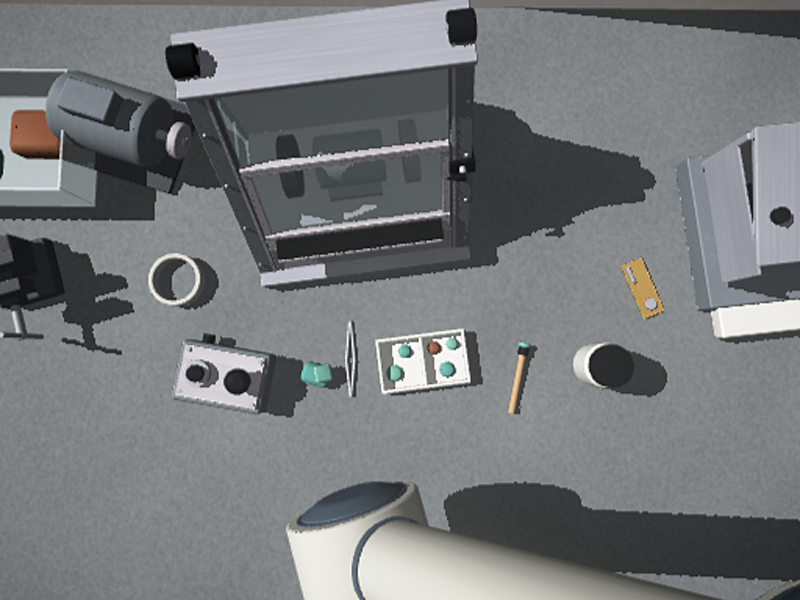

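The side view shows the hood on the left, with the black lip band at about (310,330) and the pointer cone at (273,205). The switch box has its flat start button at (444,510) and its mushroom stop at (460,455). The top view shows the lip band from (275,250) to (445,227), the pointer at (462,168) and the start button at (199,372), all in 800x600 pixels. I'll enlarge the lip and pointer next.

Run:
```python
import cv2, numpy as np
from rig import optics
def crop(c,x0,y0,x1,y1,k):
    im=optics.snapshot(c)[:,:,::-1][y0:y1,x0:x1]
    im=cv2.resize(im,None,fx=k,fy=k,interpolation=cv2.INTER_CUBIC)
    im=cv2.convertScaleAbs(im,alpha=1.3,beta=15)
    for x in range(-(-x0//10)*10,x1,10):
        cv2.line(im,((x-x0)*k,0),((x-x0)*k,6),(0,255,255),1); 
        if x%20==0: cv2.putText(im,str(x),((x-x0)*k,16),0,.35,(0,255,255),1)
    for y in range(-(-y0//10)*10,y1,10):
        cv2.line(im,(0,(y-y0)*k),(6,(y-y0)*k),(0,255,255),1); 
        if y%20==0: cv2.putText(im,str(y),(8,(y-y0)*k+4),0,.35,(0,255,255),1)
    return im
cv2.imwrite("pics/lt.png",crop("top",155,92,315,192,5))
cv2.imwrite("pics/ls.png",crop("side",125,120,245,300,3) if 0 else crop("side",155,118,255,268,4))
```

```text
(no output)
```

View pics/lt.png

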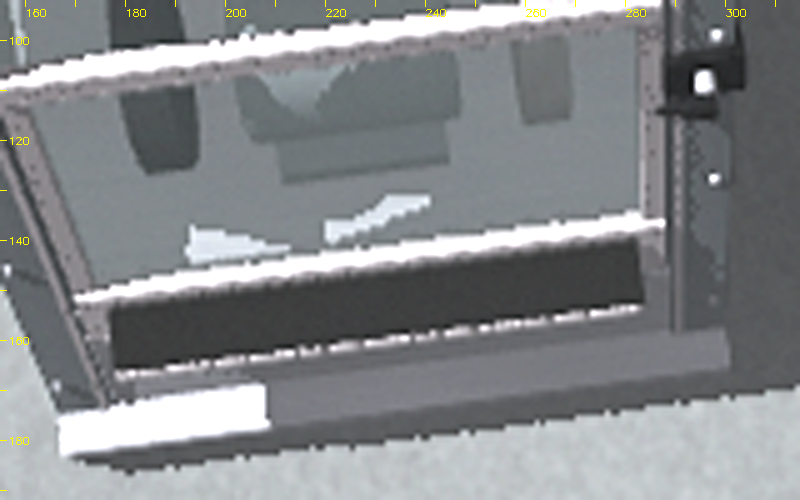

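View pics/ls.png

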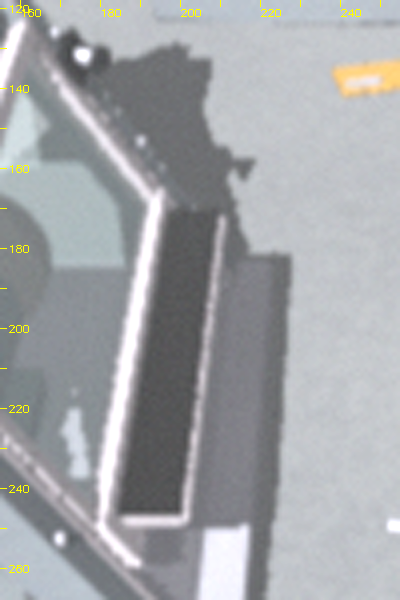

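The crops show the black trim's corners at front-right (283.6,152.6), front-left (177.6,166), back-right (282.4,139.4) and back-left (177,153) in top. In side they are at (210.5,171), (201.5,247.5), (197,170) and (185,246.8). The cone seems to run left from the saddle towards (286.5,114) in top; I'll zoom in on it and triangulate.

```bash
cat > h.py <<'E'
import numpy as np, cv2
from rig import arm, hand, kin, telemetry, optics
C={c:optics.get_calibration(c) for c in ("top","side")}
P={c:np.array(C[c]["intrinsics"])@np.linalg.inv(np.array(C[c]["cam_to_world"]))[:3] for c in C}
def tri(pt,ps):
    X=cv2.triangulatePoints(P["top"],P["side"],np.array(pt,float).reshape(2,1),np.array(ps,float).reshape(2,1)).ravel()
    X=X[:3]/X[3]; e=[np.linalg.norm(proj(c,X)-p) for c,p in (("top",pt),("side",ps))]
    return X,max(e)
def proj(c,X):
    v=P[c]@np.append(X,1); return v[:2]/v[2]
E
python3 - <<'E'
from h import *
t=dict(FR=((283.6,152.6),(210.5,171)),FL=((177.6,166),(201.5,247.5)),BR=((282.4,139.4),(197,170)),BL=((177,153),(185,246.8)))
for k,v in t.items(): X,e=tri(*v); print(k,X.round(4),round(e,2))
def cen(n,c):
    r=optics.masks_of(n,c)[0]; ys,xs=np.nonzero(r["mask"]); return (xs.mean(),ys.mean()),np.array(r["extent"]).round(1),r["conf"]
for n in("start_top","stop_top","switchbox","pointer_tip"):
    A=cen(n,"top");B=cen(n,"side"); X,e=tri(A[0],B[0]); print(n,A,B,X.round(4),round(e,2))
def z(c,x0,y0,w,k):
    im=optics.snapshot(c)[:,:,::-1][y0:y0+w,x0:x0+w]; im=cv2.resize(im,None,fx=k,fy=k,interpolation=cv2.INTER_NEAREST); return cv2.convertScaleAbs(im,alpha=1.8,beta=30)
cv2.imwrite("pics/ptr.png",np.hstack([z("top",275,92,36,11),z("side",160,118,36,11)]))
E
```

```text
FR [ 0.6277 -0.0508  0.1021] 0.19
FL [0.5909 0.2111 0.1013] 0.63
BR [ 0.661  -0.0476  0.1041] 0.02
BL [0.6238 0.2136 0.1012] 0.49Traceback (most recent call last):
  File "<stdin>", line 7, in <module>
  File "<stdin>", line 5, in cen
IndexError: list index out of range
```

Run:
```python
from h import *
def z(c,x0,y0,w,k):
    im=optics.snapshot(c)[:,:,::-1][y0:y0+w,x0:x0+w]; im=cv2.resize(im,None,fx=k,fy=k,interpolation=cv2.INTER_NEAREST); return cv2.convertScaleAbs(im,alpha=1.8,beta=30)
cv2.imwrite("pics/ptr.png",np.hstack([z("top",275,92,36,11),z("side",160,118,36,11)]))
def cen(n,c):
    r=optics.masks_of(n,c)
    if not r: return None
    ys,xs=np.nonzero(r[0]["mask"]); return (xs.mean().round(1),ys.mean().round(1)),np.array(r[0]["extent"]).round(1).tolist(),round(r[0]["conf"],2)
for n in("start_top","stop_top","switchbox","pointer_tip","tray","rough","tweezers"):
    A=cen(n,"top");B=cen(n,"side"); print(n,A,B,*(tri(A[0],B[0]) if A and B else ()))
print(tri((127,238),(284,326)))
```

```text
start_top None ((np.float64(283.6), np.float64(325.7)), [274.8, 318.6, 290.9, 335.9], 0.58)
stop_top ((np.float64(411.1), np.float64(184.1)), [398.6, 165.2, 423.6, 204.6], 0.56) ((np.float64(253.0), np.float64(136.0)), [239.5, 130.1, 268.3, 141.0], 0.62) [ 0.56467271 -0.40494606  0.00276968] 0.4660218411659369
switchbox ((np.float64(142.9), np.float64(240.1)), [111.4, 217.1, 175.6, 264.6], 0.59) ((np.float64(285.9), np.float64(326.1)), [245.4, 280.8, 321.2, 372.8], 0.55) [0.40777082 0.31472603 0.02134866] 0.555519968748665
pointer_tip ((np.float64(294.8), np.float64(107.4)), [288.9, 100.8, 305.9, 118.5], 0.6) ((np.float64(174.8), np.float64(131.8)), [168.5, 125.2, 182.6, 141.0], 0.46) [ 0.71391324 -0.06989876  0.19602771] 0.06958307292052286
tray ((np.float64(112.4), np.float64(180.6)), [93.6, 163.2, 130.4, 197.8], 0.57) ((np.float64(284.4), np.float64(213.9)), [264.5, 188.9, 306.6, 238.1], 0.85) [0.476094   0.29904146 0.29307261] 32.46274027801229
rough ((np.float64(202.6), np.float64(239.5)), [191.1, 232.9, 213.2, 249.9], 0.56) ((np.float64(289.9), np.float64(266.3)), [280.7, 255.0, 299.2, 279.6], 0.54) [0.40978785 0.15835271 0.01436748] 0.2417756360366471
tweezers ((np.float64(223.9), np.float64(229.3)), [219.1, 208.5, 230.5, 254.9], 0.76) ((np.float64(277.3), np.float64(249.9)), [249.6, 246.0, 308.9, 253.5], 0.56) [0.4395995  0.10328373 0.00475773] 1.1631840546403123
(array([0.41284616, 0.34276359, 0.06191728]), np.float64(0.15524565147630665))
```

View pics/ptr.png

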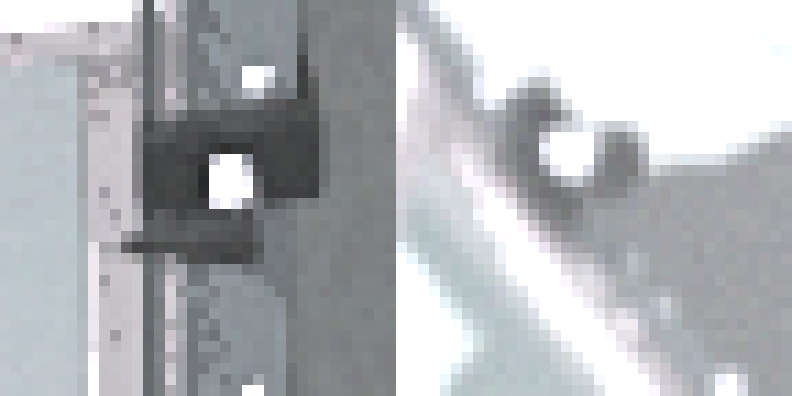

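In the top half the cone's tip is at about (286.1,114.3) full-frame, with its base near (298,114). In the side half the cone shows nearly end-on as a dark blob around (180.8,132.5). I'll slide a model cone along the lip_end line and compare it with both views.

Run:
```python
from h import *
FR,FL,BR,BL=[np.array(v) for v in ([.6277,-.0508,.1021],[.5909,.2111,.1013],[.661,-.0476,.1041],[.6238,.2136,.1012])]
ey=FL-FR+BL-BR; ey[2]=0; ey/=np.linalg.norm(ey); ex=np.array([ey[1],-ey[0],0]); print("yaw",np.degrees(np.arctan2(ex[1],ex[0])),"depth",(BR-FR)@ex,(BL-FL)@ex)
mid=(FR+FL+BR+BL)/4; u=.5*ex+np.array([0,0,.866])
front=(FR+FL)/2; lipend=front+13e-3*ex-.132*ey; lipend[2]=.102
print("mid",mid,"front",front,"lipend",lipend, "lipend-FR",lipend-FR)
for s in np.arange(.06,.13,.01):
    T=lipend-.008*ey+s*u; B=T-.028*ey
    print(round(s,3),T.round(4),[proj(c,p).round(1).tolist() for c in P for p in (T,B)])
for a,b in (((286.1,114.3),(180.8,133.5)),((286.1,114.3),(180.8,135)),((298,114),(180.5,131))): print(tri(a,b))
```

```text
yaw 8.051881861616765 depth 0.03341993979023361 0.03292583431562568
mid [0.62585  0.081575 0.102175] front [0.6093  0.08015 0.1017 ] lipend [ 0.64066105 -0.04872779  0.102     ] lipend-FR [ 0.01296105  0.00207221 -0.0001    ]
0.06 [ 0.6715 -0.0524  0.154 ] [[285.7, 130.3], [297.5, 128.8], [191.7, 151.7], [192.9, 145.7]]
0.07 [ 0.6764 -0.0517  0.1626] [[285.7, 127.3], [297.6, 125.8], [189.3, 148.7], [190.6, 142.7]]
0.08 [ 0.6814 -0.051   0.1713] [[285.7, 124.3], [297.6, 122.7], [186.9, 145.7], [188.2, 139.7]]
0.09 [ 0.6863 -0.0503  0.1799] [[285.6, 121.2], [297.7, 119.6], [184.5, 142.6], [185.9, 136.6]]
0.1 [ 0.6913 -0.0496  0.1886] [[285.6, 118.0], [297.8, 116.4], [182.1, 139.4], [183.5, 133.5]]
0.11 [ 0.6962 -0.0489  0.1973] [[285.5, 114.7], [297.8, 113.2], [179.6, 136.3], [181.1, 130.4]]
0.12 [ 0.7012 -0.0482  0.2059] [[285.5, 111.4], [297.9, 109.8], [177.1, 133.1], [178.7, 127.2]]
0.13 [ 0.7061 -0.0475  0.2146] [[285.4, 108.1], [298.0, 106.5], [174.6, 129.8], [176.2, 124.0]]
(array([ 0.69383878, -0.04991027,  0.20468478]), np.float64(0.5458167426045553))
(array([ 0.69470654, -0.05026108,  0.20042444]), np.float64(0.7183942267821651))
(array([ 0.70053977, -0.07698369,  0.19505373]), np.float64(0.7336590212617619))
```

Both views agree on s≈0.11, which puts the tip at about (0.696,-0.049,0.197), so the lip top has to rise about 95 mm from z=0.102. The start button measures (0.413,0.343,0.062), a plausible height on a 54 mm box. I'll check it against the stop button, then press with closed fingers.

Run:
```python
from h import *
st,_=tri((127,238),(284,326)); sp,e=tri((151.7,243.8),(294.4,289.5)); d=st[:2]-sp[:2]; print(st,sp,e,np.linalg.norm(d))
assert .06<np.linalg.norm(d)<.085
by=d/np.linalg.norm(d); bx=np.array([by[1],-by[0]])
z=np.array([0,0,-1.]); 
def R(y): y=np.append(y,0); return np.column_stack([np.cross(y,z),y,z])
s0=telemetry.observe()["joint_positions"]
hand.grip(0.0)
tcp=np.array([st[0],st[1],.12]); 
c=[(y,kin.solve_ik(tcp,R(y))) for y in (bx,-bx)]; print([q if q is None else np.round(q,0).tolist() for _,q in c])
c=[x for x in c if x[1] is not None]; y=min(c,key=lambda x:abs(x[1][5]-0))[0]
arm.move_to([.36,-.36,.25],np.array(telemetry.observe()["tool_rot"]))
arm.move_to([st[0],st[1],.16],R(y))
f0=np.array(telemetry.observe()["force"])
arm.move_l([st[0],st[1],.090],feed=.08)   # tips at .076
for zt in np.arange(.086,.066,-.001):
    arm.move_l([st[0],st[1],zt],feed=.02); s=telemetry.observe(); f=np.array(s["force"])-f0
    print(round(zt-.014,3),round(s["ee_pos"][2]-.014,4),f.round(1))
    if f[2]>12: break
arm.sleep(.15)
arm.move_l([st[0],st[1],.16],feed=.1); print(telemetry.observe()["t"])
```

```text
[0.41284616 0.34276359 0.06191728] [0.39949166 0.27450161 0.08058752] 0.2701272038537554 0.06955603102649148
[[33.0, 29.0, 97.0, -0.0, 54.0, 44.0], [33.0, 29.0, 97.0, -0.0, 54.0, -136.0]]
0.072 0.0722 [0.9 2.  4.1]
0.071 0.0712 [1.4 1.7 3.8]
0.07 0.0702 [2.3 2.  8.3]
0.069 0.0699 [-1.6  0.5 23.4]
10.225
```

The force rose to 4–8 N and then hit a hard stop at 0.0699. That would fit a 6 mm stroke if the button's top is near 0.076. I'll log a second press finely to confirm this, and move clear for a look at the button.

Run:
```python
from h import *
p=telemetry.observe()["ee_pos"]; arm.sleep(.3); f0=np.array(telemetry.observe()["force"])
L=[]
arm.move_l([p[0],p[1],.096],feed=.1)
for zt in np.arange(.095,.0825,-.001):
    arm.move_l([p[0],p[1],zt],feed=.03); arm.sleep(.05); s=telemetry.observe(); L.append((round((s["ee_pos"][2]-.014)*1e3,1),np.round(np.array(s["force"])-f0,1).tolist()))
    if L[-1][1][2]>15: break
for l in L: print(l)
im=optics.snapshot("side")[250:384,200:350,::-1]
arm.move_l([p[0],p[1],.16],feed=.1)
arm.move_to([.36,.0,.25],np.array(telemetry.observe()["tool_rot"]))
im2=optics.snapshot("top")[205:285,90:190,::-1]; im3=optics.snapshot("side")[250:384,200:350,::-1]
k=lambda a,s:cv2.resize(a,s,interpolation=cv2.INTER_CUBIC)
cv2.imwrite("pics/btn.png",np.vstack([np.hstack([k(im,(336,300)),k(im3,(336,300))]),np.hstack([k(im2,(375,300)),np.zeros((300,297,3),np.uint8)])]))
print(telemetry.observe()["t"])
```

```text
(np.float64(81.3), [0.8, -1.7, -0.2])
(np.float64(80.0), [0.0, -0.7, -0.3])
(np.float64(79.0), [0.4, -0.3, 0.1])
(np.float64(78.0), [-0.0, -1.5, 0.3])
(np.float64(77.0), [0.1, -1.0, 0.9])
(np.float64(76.1), [0.4, -0.3, 1.7])
(np.float64(75.0), [1.1, 0.2, 2.3])
(np.float64(74.0), [1.4, -0.4, 3.1])
(np.float64(73.0), [1.3, 0.7, 3.0])
(np.float64(72.0), [1.9, -0.3, 3.8])
(np.float64(71.0), [2.3, 0.8, 5.1])
(np.float64(70.2), [0.8, -0.7, 9.7])
(np.float64(69.9), [-2.5, -3.1, 24.8])
17.625
```

View pics/btn.png

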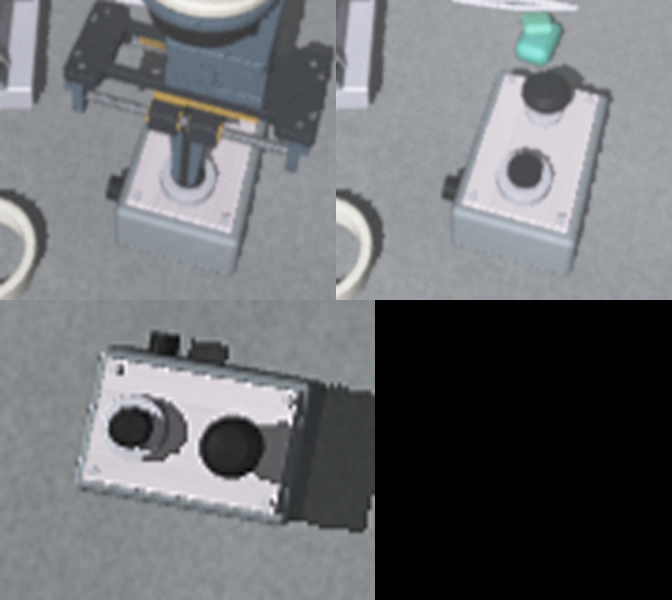

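The spring rises from about 77 mm to 5 N at 70.3 mm and then hits a hard stop, so that was a full ~6 mm stroke. The left panel shows the fingers squarely on the disc, and the others show the button out again with the stop untouched. Next I'll bring the fingers under the lip, tilted 30° down so their upper side is square to the slope.

```bash
cat >> h.py <<'E'
ex=np.array([np.cos(np.radians(8.05)),np.sin(np.radians(8.05)),0]); ey=np.array([-ex[1],ex[0],0]); ez=np.array([0,0,1.])
n=.5*ex+.866*ez; t=.866*ex-.5*ez
edge=np.array([.6093,.0802,.093])-.001*ex
E
python3 - <<'E'
from h import *
def pose(s,a): return edge+s*n+a*t      # s: TCP along slope rel. to edge, a: along tool
best=None
for y in (ey,-ey):
    R=np.column_stack([np.cross(y,t),y,t]); q=kin.solve_ik(pose(-.026,-.12),R); q2=kin.solve_ik(pose(.11,0),R)
    print(None if q is None else np.round(q,1).tolist(), None if q2 is None else np.round(q2,1).tolist())
    if q is not None and (best is None or abs(q[5])<abs(best[1][5])): best=(R,q)
R=best[0]
arm.move_to(pose(-.026,-.12)+[0,0,.05],R); arm.sleep(.2)
arm.move_l(pose(-.026,-.12),feed=.1)
arm.sleep(.2); f0=np.array(telemetry.observe()["force"]); np.save("f0.npy",f0); np.save("R.npy",R)
arm.move_l(pose(-.026,0),feed=.06); s=telemetry.observe(); print((np.array(s["force"])-f0).round(1),s["t"],s["ee_pos"])
im=optics.snapshot("side")[:,:,::-1]; cv2.imwrite("pics/under.png",cv2.resize(im[100:300,100:360],(780,600),interpolation=cv2.INTER_CUBIC))
E
```

```text
None [-2.0, 33.0, 123.5, 165.5, 37.0, 96.6]
None [-2.0, 33.0, 123.5, 165.5, 37.0, -83.4]Traceback (most recent call last):
  File "<stdin>", line 8, in <module>
TypeError: 'NoneType' object is not subscriptable
```

Run:
```python
from h import *
f=lambda q: None if q is None else np.round(q).astype(int).tolist()
for th in (15,30,40,50,60):
    c,s_=np.cos(np.radians(th)),np.sin(np.radians(th)); t_=c*ex-s_*ez; m=s_*ex+c*ez
    y=-ey
    for y in (ey,-ey):
        R=np.column_stack([np.cross(y,t_),y,t_]); 
        print(th,y[1]>0,[f(kin.solve_ik(edge-d*m+a*t_+s*n,R)) for d,a,s in ((.026,-.08,0),(.026,-.04,0),(.026,0,0),(.016,0,.05),(.016,0,.11))])
print(telemetry.observe()["joint_positions"])
```

```text
15 True [None, [-8, 81, 144, 163, 118, 77], [-5, 74, 137, 166, 105, 83], [-4, 61, 135, 168, 91, 87], [-3, 50, 131, 169, 76, 90]]
15 False [None, [-8, 81, 144, 163, 118, -103], [-5, 74, 137, 166, 105, -97], [-4, 61, 135, 168, 91, -93], [-3, 50, 131, 169, 76, -90]]
30 True [[-8, 58, 148, 166, 85, 83], [-6, 56, 142, 168, 77, 86], [-4, 56, 136, 169, 71, 87], [-3, 44, 131, 168, 55, 91], [-2, 35, 125, 166, 41, 95]]
30 False [[-8, 58, 148, 166, 85, -97], [-6, 56, 142, 168, 77, -94], [-4, 56, 136, 169, 71, -93], [-3, 44, 131, 168, 55, -89], [-2, 35, 125, 166, 41, -85]]
40 True [[-6, 37, 139, 165, 46, 91], [-4, 41, 135, 167, 46, 91], [-3, 44, 131, 168, 45, 91], [-2, 35, 125, 165, 31, 97], [-1, 29, 119, 156, 18, 106]]
40 False [[-6, 37, 139, 165, 46, -89], [-4, 41, 135, 167, 46, -89], [-3, 44, 131, 168, 45, -89], [-2, 35, 125, 165, 31, -83], [-1, 29, 119, 156, 18, -74]]
50 True [[-4, 26, 129, 151, 16, 109], [-3, 31, 127, 158, 19, 103], [-2, 36, 124, 162, 21, 99], [-1, 30, 118, 141, 9, 122], [-1, 25, 111, 54, 7, -150]]
50 False [[-4, 26, 129, 151, 16, -71], [-3, 31, 127, 158, 19, -77], [-2, 36, 124, 162, 21, -81], [-1, 30, 118, 141, 9, -58], [-1, 25, 111, 54, 7, 30]]
60 True [[-2, 21, 118, 25, 12, -123], [-1, 27, 118, 38, 8, -136], None, [0, 28, 110, 18, 13, -115], [0, 24, 103, 10, 23, -106]]
60 False [[-2, 21, 118, 25, 12, 57], [-1, 27, 118, 38, 8, 44], None, [0, 28, 110, 18, 13, 65], [0, 24, 103, 10, 23, 74]]
[-9.38738719e+00  4.94845756e+00  1.08803076e+02 -4.36006215e-02
  6.63192372e+01  1.63511421e+00]
```

A 30° tilt is reachable from 80 mm back, but only in the wrist-flipped branch. I'll flip the wrist at small J5 (the 60° to 50° poses), raised 0.12 m and clear of everything, then go in.

Run:
```python
from h import *
def pr(th):
    c,s=np.cos(np.radians(th)),np.sin(np.radians(th)); z=c*ex-s*ez; m=s*ex+c*ez; y=-ey
    return edge-.026*m-.075*z,np.column_stack([np.cross(y,z),y,z])
for th in (60,50,40,30):
    p,R=pr(th); p=p+[0,0,.12]; q=kin.solve_ik(p,R); print(th,np.round(q).tolist() if q is not None else None)
    if q is not None: arm.move_joints(q)
p,R=pr(30)
arm.move_l(p,R,feed=.12); np.save("R.npy",R)
arm.sleep(.3); f0=np.array(telemetry.observe()["force"]); np.save("f0.npy",f0)
arm.move_l(edge-.026*n,feed=.06); s=telemetry.observe(); print((np.array(s["force"])-f0).round(1),s["t"],s["ee_pos"],np.round(s["joint_positions"]))
im=optics.snapshot("side")[:,:,::-1]; cv2.imwrite("pics/under.png",cv2.resize(im[100:300,100:360],(780,600),interpolation=cv2.INTER_CUBIC))
```

```text
60 [-2.0, 9.0, 109.0, 9.0, 32.0, 74.0]
50 [-3.0, 9.0, 119.0, 32.0, 14.0, 50.0]
40 [-5.0, 13.0, 130.0, 140.0, 16.0, -60.0]
30 [-8.0, 25.0, 140.0, 161.0, 46.0, -84.0]
[-0.6 -0.9  0.5] 24.475 [0.59513415 0.07818195 0.07045278] [ -4.  56. 136. 169.  71. -93.]
```

View pics/under.png

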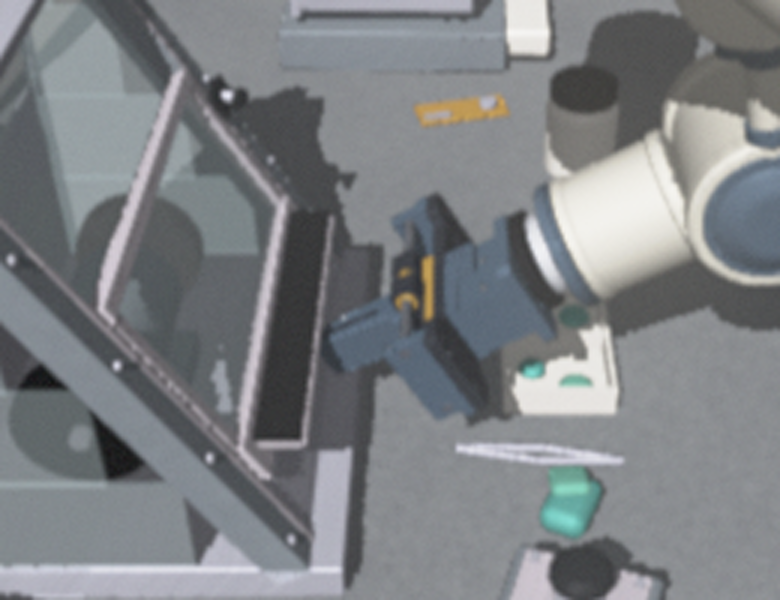

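The fingertips meet the lip's front edge at (325,325) and disappear under it, with no contact force yet and the tray and jar untouched. Now I'll push slowly along the slope, watching the force, and stop about 15 mm short.

Run:
```python
from h import *
f0=np.load("f0.npy"); L=[]
for s in list(np.arange(-.022,-.009,.002))+[0,.02,.04,.06,.08]:
    arm.move_l(edge+s*n,feed=.04); o=telemetry.observe(); f=np.array(o["force"])-f0
    L.append((round(s,3),f.round(1).tolist(),round(float(-f@n),1)))
    if np.linalg.norm(f)>20: print("high"); break
for l in L: print(l)
print(o["t"],(np.array(o["ee_pos"])-edge)@n)
a=optics.snapshot("top")[85:195,150:310,::-1]; b=optics.snapshot("side")[110:270,140:260,::-1]
k=lambda a,s:cv2.resize(a,s,interpolation=cv2.INTER_CUBIC)
cv2.imwrite("pics/mid.png",cv2.convertScaleAbs(np.hstack([k(a,(480,330)),k(b,(248,330))]),alpha=1.3,beta=15))
```

```text
(np.float64(-0.022), [-0.7, -1.3, 0.1], 0.4)
(np.float64(-0.02), [-0.5, -0.2, 0.6], -0.2)
(np.float64(-0.018), [-1.6, -0.8, -0.4], 1.2)
(np.float64(-0.016), [-0.3, -0.8, 0.2], -0.0)
(np.float64(-0.014), [-1.0, -0.4, 1.0], -0.3)
(np.float64(-0.012), [-0.5, 0.0, -3.2], 3.0)
(np.float64(-0.01), [-0.1, -0.8, -3.5], 3.1)
(0, [-0.7, -0.3, -0.2], 0.6)
(0.02, [-0.8, -0.3, -0.7], 1.0)
(0.04, [-0.8, 0.1, -0.2], 0.6)
(0.06, [-0.7, -0.1, 0.7], -0.3)
(0.08, [-0.2, 0.3, 0.1], -0.1)
29.275 0.08063053974775683
```

View pics/mid.png

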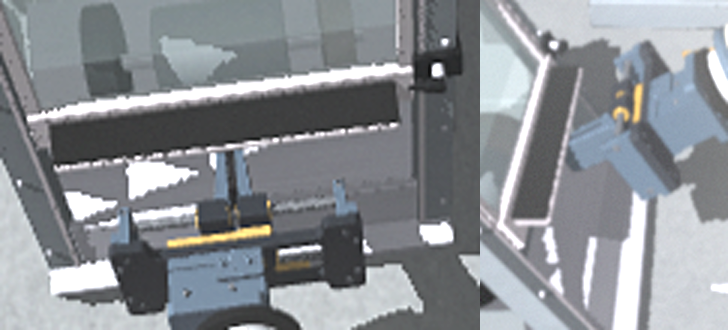

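The window is moving with about 3 N of push; contact came at s≈-0.013. In top, the trim's right corners are now at front (282.7,125.7) and back (282,112.3), and the cone's tip is at (285,114.3), so the lip is a little short of the mark. I'll compute the travel from those pixels.

Run:
```python
from h import *
FR,BR,FL=[np.array(v) for v in ([.6277,-.0508,.102],[.661,-.0476,.102],[.5909,.2111,.102])]
S=np.arange(0,.16,.0005)
for nm,X,c,px in (("FR",FR,"top",(282.7,125.7)),("BR",BR,"top",(282,112.3)),("FL",FL,"top",(150+52/3,85+165/3)),("FR",FR,"side",(188.4,142.9)),("FL",FL,"side",(140+68/2.067,110+220/2.067))):
    d=[np.linalg.norm(proj(c,X+s*n)-px) for s in S]; i=np.argmin(d); print(nm,c,S[i],round(d[i],2))
```

```text
FR top 0.0945 0.32
BR top 0.092 0.32
FL top 0.0965 0.01
FR side 0.0945 0.15
FL side 0.094 0.27
```

Travel is ≈0.094 and the goal is ≈0.111, so I'll push another 17 mm slowly, then back off downward and out, and check.

Run:
```python
from h import *
arm.move_l(edge+.097*n,feed=.02); arm.sleep(.2)
print((np.array(telemetry.observe()["force"])-np.load("f0.npy")).round(1))
arm.move_l(edge+.080*n,feed=.05); arm.move_l(edge+.080*n-.075*t,feed=.1); arm.sleep(.2)
a=optics.snapshot("top")[92:142,255:315,::-1]; b=optics.snapshot("side")[115:165,160:220,::-1]
k=lambda a:cv2.resize(a,(400,333),interpolation=cv2.INTER_NEAREST)
cv2.imwrite("pics/end.png",cv2.convertScaleAbs(np.hstack([k(a),k(b)]),alpha=1.5,beta=25))
print(telemetry.observe()["t"],telemetry.observe()["ee_pos"])
```

```text
[-1.1 -1.1  0.4]
32.2667 [0.58377756 0.07664312 0.19956251]
```

View pics/end.png

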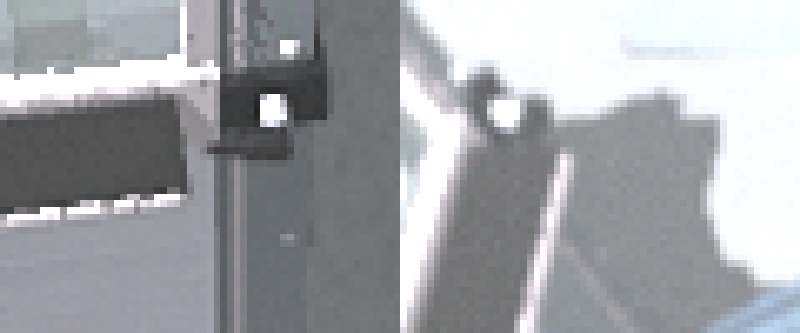

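In top, the cone's tip is at row 114.3 and the lip point 13 mm in from its edge is at about row 115. In side, the trim corner at (185,137.5) gives a travel of ≈0.110, so the lip is level to within about 3 mm. The button is out and the arm is clear, so I'm handing in.

```bash
python3 -c "
from rig import arm
print(arm.sign_off())"
```

```text
the job is handed in; nothing more can be done
None
```

I pressed the start button right down and let it go, pushed the window up until the lip's top was level with the pointer's tip (within about 3 mm, measured from the pictures), backed the arm clear and handed the job in; no verdict came back.

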